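# Open the bamboo swab box to its marked stop

### The arm

A 6-joint arm with a two-finger parallel gripper is mounted at the origin on the work surface. World frame = base frame: x ahead of the robot, y to its left, z up, the work surface at z = 0. Lengths are in m, angles in degrees, forces in N, time in s.
With the tool pointing down it reaches from about 0.35 to 1 m from the base axis. Payload 7.1 kg.
Tool frame: the origin (TCP) lies midway between the tips of the shut fingers; the grasp point (between the pads) lies 19 mm behind it; z points along the fingers, y is the line along which they close (so a half turn about z gives the same grasp; the last joint's range is limited). The gripper opens to 85 mm and grips with 20 to 120 N. Pads are 22 mm wide; open, the fingers measure 114 mm over their backs; the gripper's body (76 mm by 85 mm) begins 54 mm behind the grasp point. The pads swing forward as they close: fully open they stand 13 mm farther back than shut.
Start: joints at [-65.031, 24.242, 93.386, -0, 62.372, -1.089], TCP at [0.275, -0.561, 0.231] pointing down, gripper open.
Joint ranges: [-172.04, 172.04], [-51.8, 120.97], [4.93, 147.93], [-75.15, 255.16], [6.16, 154.13], [-145.62, 145.62]. Speed limits (degrees/s): [136.94, 136.94, 172.46, 180, 180, 180].

### API

Orientations are given as [roll, pitch, yaw] about the fixed x, y, z axes, in that order (R = Rz(yaw) Ry(pitch) Rx(roll)).
In Python, from plant import bot, read_camera, get_calibration gives the robot as it stands. The module is installed in compiled form; this text tells all that it offers.
- The arm moves only by the tool send_rows, never from a script. Its argument "increments" is a list that holds one entry, the list of rows, each a list of 6 numbers: the shift along the tool's x, y, z in cm, then the turn, a rotation vector about the tool's x, y, z in rad. A call has 1 to 10 rows; each row shifts and turns the commanded pose from where the row before left it, along the tool's axes as they then stand; what a row does not reach is not made up. A row lasts 1/10 s, in which the tool goes at most 50 mm and 8.59 degrees, less where a joint would pass 70% of its speed; a pose out of reach is approached as far as the arm can. A call is refused whole if a number of a shift passes 5 or a number of a turn 0.15, either way. A call with a gripper value outside its range is refused whole. "jaw" is the closure, from 0 (fully open) to 1 (shut), set as the call begins (left out, the last holds). The fingers move at their own pace and stop on an object; "newtons" is the grip in N (left out, the last holds). Time passes only in rows, so rows that do not move let the fingers close. It gives the time, the measured TCP pose, the force, the opening and the grip force at its end, in the units of the state.
- bot.state(): the state, without advancing time (a new reading comes with each control period).
- read_camera(name): name is "scene" or "side" or "wrist"; returns the picture (420x560x3 uint8, red, green, blue); there is no depth.
- get_calibration(name): a dict with "fovy" (degrees; the focal length in pixels is half the picture's height over the tangent of half this angle, whatever the lens; pixels are square), "cx", "cy" (the principal point, pixels), "dist_coeffs" ([k1, k2, p1, p2, k3] as OpenCV has them; the pictures are not rectified), "world_from_camera" (4x4, takes a point from camera to world coordinates); the wrist camera has in their place "tool_from_camera" (4x4, takes a point from camera to tool coordinates, whose origin is the TCP and whose axes are the flange's). Camera axes: x right, y down, z forward; pixel columns grow to the right and rows downward; lengths in m; the calibration is good to about 2 mm. A picture is of the moment at which its call begins: read the wrist's pose just before it. get_calibration takes no time and is no camera call.
- bot.close_job(): hands the job in; it is judged then, once.
The state is a dict: "t": time; "qpos": joint angles; "qd": joint speeds; "joint_torque": joint torques, N m; "tcp_pos": TCP position; "ee_rot": TCP orientation; "ft_force": force on the tool from outside, world axes, zero at the start; "ft_torque": the same for the moment, N m; "finger_gap": opening from 0.0 (shut) to 1.0 (fully open); "finger_force": force on a finger pad.
Only numpy, scipy, OpenCV 4.12 (cv2) and the standard library are available. Lean on these libraries where they do the work, as an engineer would, in place of code of your own. Each camera call takes 0.05 s, during which the arm holds its last target. There are 200 camera calls.

### The job

Open the bamboo swab box without picking it up: with a fingertip, press down the black thumb pad in the middle of its lid to free the lid's friction hold and, keeping the pad pressed, push the lid out over the box's low end until its back edge reaches the black stop marks on the rails, so that the swabs are uncovered. Then let the pad spring back up and move away. Do not force the lid while it is held, do not shove or lift the box, and leave the perfume, nail clipper, soap dish and brush as they stand.

Things in the scene. Friction and masses are not known exactly. Their poses are not given: they have to be found in the camera images.
- thumb_top (a point): Centre of the top of the black rubber thumb pad in the middle of the lid, 64 mm above the ledge at rest; moves with pad and lid. Pad 50 mm across the lid (x), 56 mm along it (y); at each y end a rib 5 mm wide, 3 mm high, 46 mm clear between. It stands 8 mm above the lid, 2 mm above the box's rails (70 mm apart). +y is the way the lid slides open, +z up.
- thumb (a joint): How far the pad is pressed, m: 0 at rest, 0.004 fully down (still 4 mm proud of the lid). Its spring gives 9 N at 0, 11 N fully down. At 0 rubber shoes wedge under the rails and hold the lid with about 8 N, more than the box's grip on the ledge; pressed 1 mm or more the lid is free (1 N drag). Pressing elsewhere on the lid does nothing.
- lid (a joint): Opening of the lid, m: 0 shut, 0.085 at the marked stop, where it can go no farther. Starts between 0 and 0.02.
- lid_edge (a point): Middle of the lid's back edge (it uncovers the swabs), on the lid's top face, 56 mm above the ledge, 97 mm behind the pad's centre (-y). Lid 202 mm long, 80 mm wide, 6 mm thick. A thin dark line crosses the lid 3 mm from this edge; the other end has none. Axes as the box's.
- stop_mark (a point): Point midway between the two black stop marks, 5 mm wide strips inlaid across the tops of the box's two long rails, at the height of the lid's top. With the lid at its stop, its back edge lies here. Fixed to the box, 12 mm behind its centre (-y).
- swab_box: Bamboo box standing loose on four rubber feet on the ledge: 96 mm wide (x), 210 mm long (y), 62 mm high, about 0.6 kg with lid and swabs. Origin: centre of the underside, z up. The lid runs in grooves under the two long rails and comes out over the low end at +y. It may be turned any way round.
- ledge: Fixed terracotta ceramic ledge, 480 mm deep (x), 980 mm wide (y), 30 mm thick, its top 30 mm above the work surface. Origin: centre of its underside.
- perfume_mid (a point): Bystander: amber glass perfume bottle with a gold cap, 44 x 28 mm, 100 mm tall, upright; half-way up. Leave alone.
- clipper_mid (a point): Bystander: green plastic nail clipper lying flat, 68 x 14 mm, 16 mm high; its centre. Leave alone.
- soap_dish_mid (a point): Bystander: white soap dish with a bar of soap, 76 x 112 mm, 27 mm high; its centre. Leave alone.
- brush_mid (a point): Bystander: round pink silicone scrub brush, bristles down, 66 mm wide, 46 mm high with its knob; its centre. Leave alone.
Things that resemble listed ones, but are neither listed nor needed, are in the scene too. What is meant by the swab_box is not green, and is the larger of those in its own colour.

How it is judged:
By the outcome, as a careful person would: the job done as asked, in the order asked, and still so for the second after the job is handed in, with the robot touching nothing.
It also fails if it takes over 38 s, if anything falls off the work surface, if the arm or the gripper's body presses on something with over 40 N, if the wrist force passes 120 N, or if a joint passes its speed limit or range.

## Working session

There is one attempt and no reset: what is moved stays moved. The work goes in short steps, Python scripts to look and compute and a tool call to move; the robot and the scene stay as the last step left them, time stands still between calls to the robot, and variables do not carry over. Pictures are saved under pics/ and viewed, at most 10 in all, crops included, and the job is handed in when it is done.

Besides the shell and the picture viewer there is one more tool, called after "Emit:" as name(argument=value, ...) on one line, values as JSON. send_rows: Moves the arm, as the interface text tells. Its arguments: {"type":"object","properties":{"increments":{"type":"array","items":{"type":"array","items":{"type":"array","items":{"type":"number"}}}},"jaw":{"type":"number"},"newtons":{"type":"number"}},"required":["increments"]}

```bash
mkdir -p pics; cat > h.py <<'E'
import numpy as np, cv2
from plant import bot, read_camera, get_calibration
from scipy.spatial.transform import Rotation as R
def cam(n):
    c=get_calibration(n); f=210/np.tan(np.radians(c["fovy"])/2)
    K=np.array([[f,0,c["cx"]],[0,f,c["cy"]],[0,0,1]]); d=np.array(c["dist_coeffs"],float)
    if "world_from_camera" in c: T=np.array(c["world_from_camera"])
    else:
        s=bot.state(); T=np.eye(4); T[:3,:3]=R.from_euler('xyz',s["ee_rot"],degrees=True).as_matrix(); T[:3,3]=s["tcp_pos"]
        T=T@np.array(c["tool_from_camera"])
    return K,d,T
def toplane(n,px,z):
    K,d,T=cam(n); u=cv2.undistortPoints(np.array(px,float).reshape(-1,1,2),K,d).reshape(-1,2)
    r=np.c_[u,np.ones(len(u))]@T[:3,:3].T; o=T[:3,3]
    return o+r*((z-o[2])/r[:,2])[:,None]
def proj(n,P):
    K,d,T=cam(n); Ti=np.linalg.inv(T)
    return cv2.projectPoints(np.array(P,float).reshape(-1,1,3),cv2.Rodrigues(Ti[:3,:3])[0],Ti[:3,3],K,d)[0].reshape(-1,2)
def save(n,f,crop=None,k=1):
    im=read_camera(n)[:,:,::-1]
    if crop: a,b,c,d=crop; im=im[b:d,a:c]
    im=cv2.resize(im,None,fx=k,fy=k,interpolation=cv2.INTER_CUBIC); cv2.imwrite('pics/'+f,im)
E
python3 - <<'E'
from h import *
print(bot.state())
save("scene","s1.png",None,1.42);save("side","d1.png",None,1.42)
for n in("scene","side"):print(cam(n)[2].round(3))
E
```

```text
{'t': 0.0, 'qpos': array([-6.50309908e+01,  2.42828732e+01,  9.34316174e+01, -7.11985949e-04,
        6.23700229e+01, -1.09071422e+00]), 'qd': array([-0.01817586, -0.06347755,  0.02384125, -0.10209288,  0.01101181,
       -0.02080525]), 'joint_torque': array([-1.50827884e-03, -5.57388389e+01, -2.81744689e+01, -9.73183023e-05,
        7.29456558e-03, -1.56736729e-05]), 'tcp_pos': array([ 0.2743421 , -0.56097767,  0.23056138]), 'ee_rot': array([-1.79915490e+02, -9.78559472e-04,  2.60600534e+01]), 'ft_force': array([-0.0795961 , -1.39954208, -0.56628194]), 'ft_torque': array([-0.01920145, -0.0285913 ,  0.00772088]), 'finger_force': 0.0, 'finger_gap': 1.0002625895789974}
[[-0.76   0.451 -0.468  1.076]
 [ 0.65   0.53  -0.545  0.701]
 [ 0.002 -0.718 -0.696  1.009]
 [ 0.     0.     0.     1.   ]]
[[-0.959 -0.151  0.241  0.208]
 [-0.284  0.56  -0.778  0.785]
 [-0.017 -0.815 -0.58   0.663]
 [ 0.     0.     0.     1.   ]]
```

View pics/s1.png

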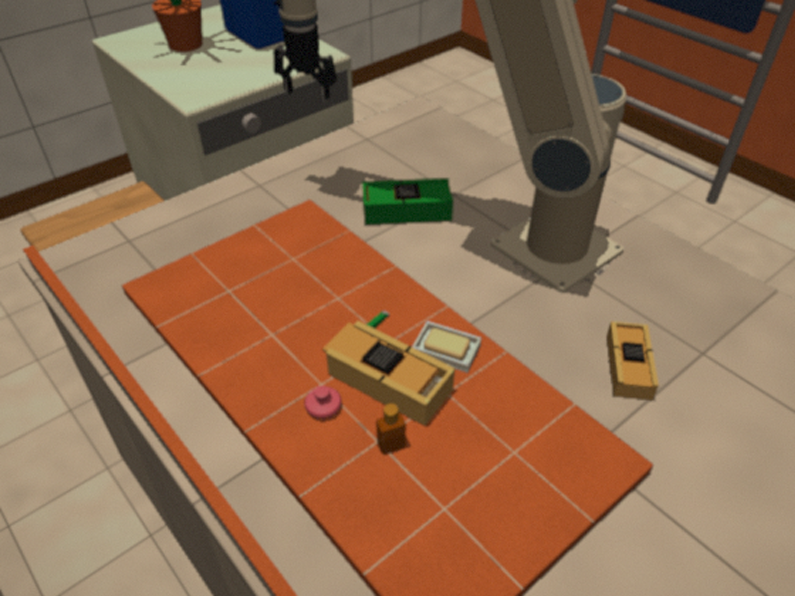

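View pics/d1.png

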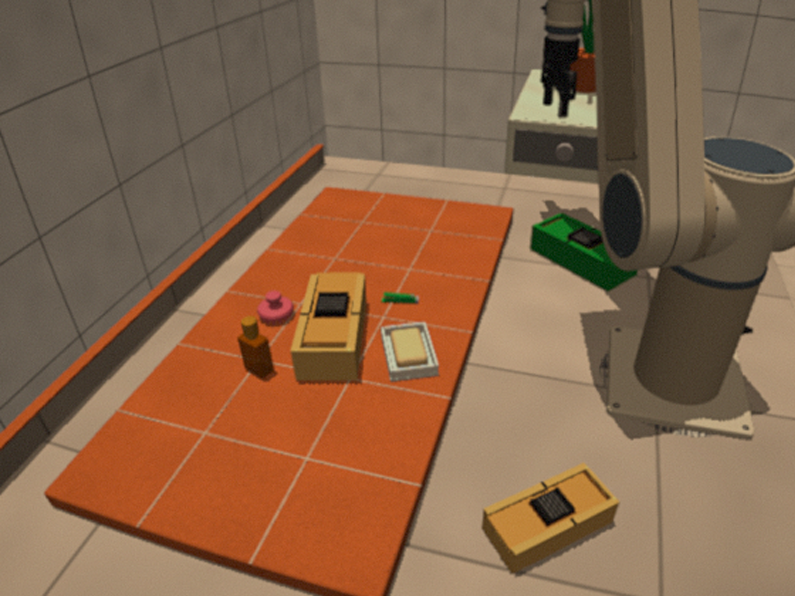

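The pictures show three boxes. In the scene view (enlarged px) they are the bamboo box on the ledge (390,370), the green one (407,200) and a smaller bamboo one off the ledge (633,358). I choose the larger bamboo box on the ledge and check it in a close crop.

```bash
python3 - <<'E'
from h import *
a=read_camera("scene")[215:300,220:330,::-1];b=read_camera("side")[185:275,195:275,::-1]
a=cv2.resize(a,None,fx=7,fy=7,interpolation=cv2.INTER_CUBIC);b=cv2.resize(b,None,fx=6.6,fy=6.6,interpolation=cv2.INTER_CUBIC)
cv2.imwrite('pics/s2.png',a);cv2.imwrite('pics/d2.png',b)
E
```

```text
(no output)
```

View pics/s2.png

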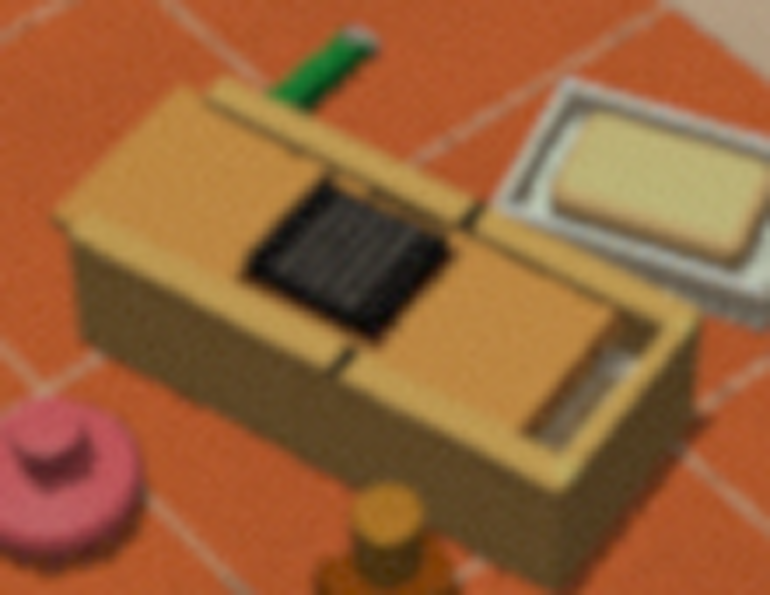

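View pics/d2.png

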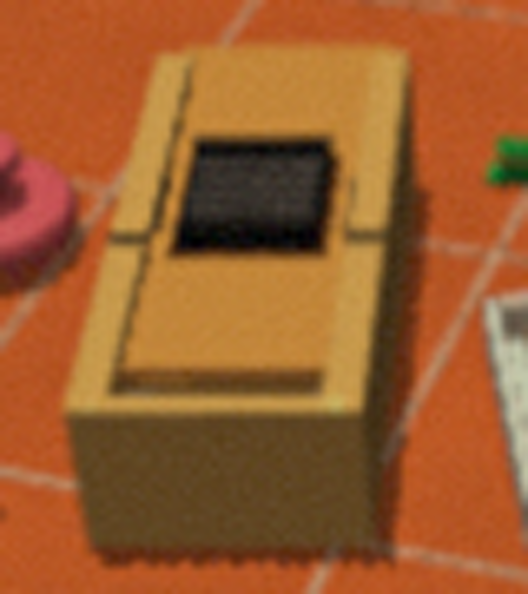

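```bash
python3 - <<'E'
from h import *
S=lambda p:(np.array(p,float)+.5)/7-.5+[220,215]
D=lambda p:(np.array(p,float)+.5)/6.6-.5+[195,185]
for n,f,rail,pad,lid in (("scene",S,[(697,318),(562,487),(472,215),(343,360)],[(328,180),(452,252),(375,338),(248,270)],[(618,310),(525,430)]),("side",D,[(365,412),(68,412),(367,236),(130,238)],[(331,143),(322,252),(178,250),(197,143)],[(322,370),(118,372)])):
    r=toplane(n,f(rail),.092);p=toplane(n,f(pad),.095);l=toplane(n,f(lid),.086)
    print(n,r.round(4).tolist(),'pad',p.mean(0).round(4),p.round(3).tolist(),'lid',l.round(4).tolist())
    ax=(r[2]+r[3]-r[0]-r[1])/2;print('axis',np.degrees(np.arctan2(ax[1],ax[0])),np.linalg.norm(ax), 'across', np.degrees(np.arctan2(*(r[3]-r[2])[1::-1])),np.linalg.norm(r[0]-r[1]), 'mark->pad',p.mean(0)-(r[2]+r[3])/2)
c=get_calibration("wrist");print(c["tool_from_camera"],c["fovy"])
E
```

```text
scene [[0.4924, 0.166, 0.092], [0.5788, 0.1905, 0.092], [0.5206, 0.0774, 0.092], [0.5998, 0.0997, 0.092]] pad [0.5695 0.0674 0.095 ] [[0.551, 0.032, 0.095], [0.54, 0.088, 0.095], [0.586, 0.101, 0.095], [0.601, 0.048, 0.095]] lid [[0.5074, 0.1415, 0.086], [0.5688, 0.1606, 0.086]]
axis -74.6565022288464 0.09295942834272122 across 15.742260894752864 0.0898555141505384 mark->pad [ 0.00930061 -0.02122462  0.003     ]
side [[0.4853, 0.1679, 0.092], [0.5777, 0.1937, 0.092], [0.518, 0.0798, 0.092], [0.5976, 0.1027, 0.092]] pad [0.5625 0.0714 0.095 ] [[0.549, 0.034, 0.095], [0.528, 0.096, 0.095], [0.577, 0.108, 0.095], [0.596, 0.047, 0.095]] lid [[0.5095, 0.1453, 0.086], [0.5744, 0.1644, 0.086]]
axis -73.62923675783 0.09333252436598256 across 16.052656190273346 0.09586877126464281 mark->pad [ 0.0046321  -0.01983703  0.003     ]
[[-1.09671566e-03 -9.47272776e-01 -3.20426412e-01  8.31089489e-02]
 [ 9.99998486e-01 -1.47170462e-03  9.28112385e-04 -4.63338095e-04]
 [-1.35074863e-03 -3.20424909e-01  9.47272956e-01 -1.42805902e-01]
 [ 0.00000000e+00  0.00000000e+00  0.00000000e+00  1.00000000e+00]] 70.60109528896481
```

The crops confirm the ledge box: bamboo, black pad, stop marks at (472,215) and (343,360), and the low end away from the cameras. Next is the approach to hover over the pad.

```bash
cat > plan.py <<'E'
import sys,json
from h import *
def plan(x,y,z,yaw,n):
    s=bot.state(); p=np.array(s["tcp_pos"]); q=R.from_euler('xyz',s["ee_rot"],degrees=True); g=R.from_euler('xyz',[180,0,yaw],degrees=True)
    rows=[]
    for i in range(n):
        rv=(q.inv()*g).as_rotvec()/(n-i); sh=q.inv().apply((np.array([x,y,z])-p)/(n-i))
        row=np.r_[(sh*100).round(2),rv.round(4)]; rows.append(row.tolist())
        p=p+q.apply(row[:3]/100); q=q*R.from_rotvec(row[3:])
    for k in range(0,n,10): print(json.dumps(rows[k:k+10]))
if __name__=="__main__": a=list(map(float,sys.argv[1:])); plan(*a[:4],int(a[4]))
E
python3 plan.py 0.566 0.069 0.2 105.7 20
```

```text
[[2.69, -2.19, 0.16, -0.0, -0.0, -0.0695], [2.84, -2.0, 0.16, -0.0, -0.0, -0.0695], [2.97, -1.8, 0.16, -0.0, -0.0, -0.0695], [3.09, -1.58, 0.16, -0.0, -0.0, -0.0695], [3.19, -1.37, 0.16, -0.0, -0.0, -0.0695], [3.28, -1.14, 0.16, -0.0, -0.0001, -0.0695], [3.35, -0.91, 0.15, -0.0, -0.0001, -0.0695], [3.41, -0.68, 0.15, -0.0001, -0.0001, -0.0695], [3.44, -0.44, 0.15, -0.0001, -0.0, -0.0695], [3.47, -0.2, 0.15, -0.0, -0.0, -0.0695]]
[[3.47, 0.04, 0.16, -0.0, -0.0001, -0.0695], [3.46, 0.29, 0.15, -0.0001, -0.0, -0.0695], [3.43, 0.52, 0.15, -0.0, -0.0001, -0.0695], [3.39, 0.76, 0.16, -0.0001, -0.0, -0.0695], [3.32, 1.0, 0.15, -0.0, -0.0001, -0.0695], [3.25, 1.22, 0.16, -0.0001, -0.0, -0.0695], [3.16, 1.45, 0.15, -0.0, -0.0001, -0.0695], [3.05, 1.66, 0.16, -0.0001, -0.0, -0.0695], [2.92, 1.87, 0.15, -0.0, -0.0001, -0.0695], [2.79, 2.07, 0.16, -0.0001, -0.0, -0.0695]]
```

Emit:
send_rows(increments=[[[2.69,-2.19,0.16,0,0,-0.0695],[2.84,-2.0,0.16,0,0,-0.0695],[2.97,-1.8,0.16,0,0,-0.0695],[3.09,-1.58,0.16,0,0,-0.0695],[3.19,-1.37,0.16,0,0,-0.0695],[3.28,-1.14,0.16,0,0,-0.0695],[3.35,-0.91,0.15,0,0,-0.0695],[3.41,-0.68,0.15,0,0,-0.0695],[3.44,-0.44,0.15,0,0,-0.0695],[3.47,-0.2,0.15,0,0,-0.0695]]], jaw=1, newtons=20)

```text
t: 1.2
tcp_pos: [0.4207, -0.245, 0.2157]
ee_rot: [180.0, 0.0, 66.0]
ft_force: [0.7, -0.3, 0.5]
finger_gap: 0.002
finger_force: 0.0
```

Emit:
send_rows(increments=[[[3.47,0.04,0.16,0,0,-0.0695],[3.46,0.29,0.15,0,0,-0.0695],[3.43,0.52,0.15,0,0,-0.0695],[3.39,0.76,0.16,0,0,-0.0695],[3.32,1.0,0.15,0,0,-0.0695],[3.25,1.22,0.16,0,0,-0.0695],[3.16,1.45,0.15,0,0,-0.0695],[3.05,1.66,0.16,0,0,-0.0695],[2.92,1.87,0.15,0,0,-0.0695],[2.79,2.07,0.16,0,0,-0.0695]]])

```text
t: 2.2
tcp_pos: [0.5665, 0.0701, 0.2001]
ee_rot: [-180.0, 0.0, 105.9]
ft_force: [0.0, -0.5, 0.5]
finger_gap: 0.001
finger_force: 0.0
```

Emit:
send_rows(increments=[[[0,0,0,0,0,0],[0,0,0,0,0,0],[0,0,0,0,0,0]]])

```text
t: 2.5
tcp_pos: [0.5656, 0.0681, 0.2]
ee_rot: [-179.9, 0.0, 105.6]
ft_force: [0.1, -0.6, -0.3]
finger_gap: 0.0
finger_force: 0.0
```

```bash
python3 - <<'E'
from h import *
s=bot.state();print(s["t"],s["tcp_pos"],s["ee_rot"],s["ft_force"],s["finger_gap"])
im=read_camera("wrist")[:,:,::-1];cv2.imwrite('pics/raw1.png',im)
cv2.imwrite('pics/w1.png',cv2.resize(im,None,fx=1.42,fy=1.42,interpolation=cv2.INTER_CUBIC))
E
```

```text
2.5 [0.56556363 0.06806777 0.20001333] [-1.79948443e+02  2.49979172e-03  1.05645040e+02] [ 0.13292447 -0.63725685 -0.34896022] 0.0002800303042108312
```

View pics/w1.png

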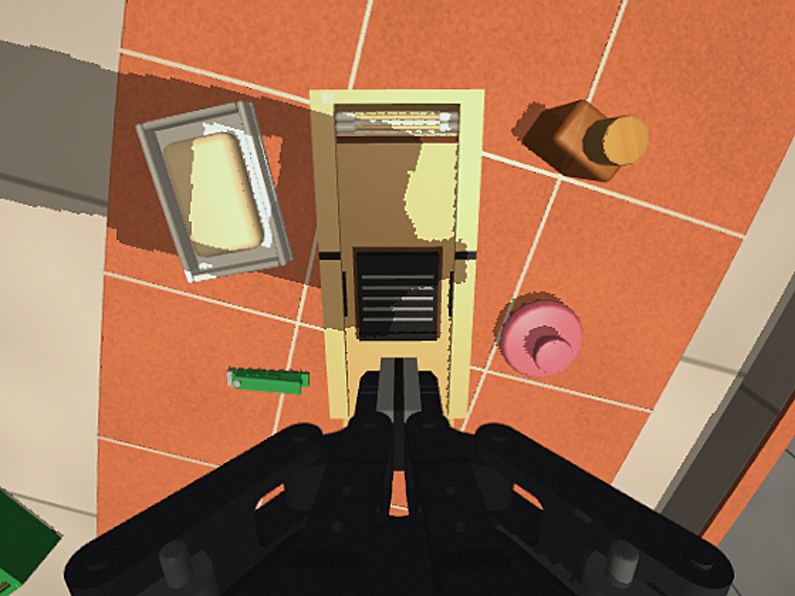

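The wrist view shows the box upright in the picture, with swabs at the top (395,120), stop marks at (330,256) and (466,256), the pad at (398,295) and the lid edge at row 140. I measure from these.

```bash
python3 - <<'E'
from h import *
W=lambda p:(np.array(p,float)+.5)/1.42-.5
r=toplane("wrist",W([(311,90),(484,90),(329,256),(467,256),(331,418),(468,417)]),.092)
p=toplane("wrist",W([(355,250),(441,250),(437,340),(359,340)]),.096)
l=toplane("wrist",W([(338,140),(458,140)]),.086)
print(r.round(4).tolist(),p.round(4).tolist(),l.mean(0))
b=(r[0]+r[1])/2;m=(r[2]+r[3])/2;e=(r[4]+r[5])/2;ax=m-b;yaw=np.degrees(np.arctan2(ax[1],ax[0]))
ex=e-b;d=ex/np.linalg.norm(ex)
print('yaw',yaw,np.degrees(np.arctan2(ex[1],ex[0])),np.linalg.norm(ax),np.linalg.norm(ex),'pad',p.mean(0),'mark',m,'m->pad',(p.mean(0)-m)@d,'m->edge',(l.mean(0)-m)@d)
E
```

```text
[[0.4889, 0.1664, 0.092], [0.5801, 0.1918, 0.092], [0.5192, 0.0778, 0.092], [0.6005, 0.1005, 0.092], [0.5457, -0.0361, 0.092], [0.6384, -0.0094, 0.092]] [[0.5338, 0.0867, 0.096], [0.5834, 0.1005, 0.096], [0.5986, 0.0434, 0.096], [0.5502, 0.0299, 0.096]] [0.54178735 0.15403018 0.086     ]
yaw -74.28931044226945 -74.10138848405617 0.09340114811322388 0.20983800107532447 pad [0.56651705 0.06513796 0.096     ] mark [0.55983295 0.08916095 0.092     ] m->pad 0.024935073251808597 m->edge -0.06733119087864903
```

```bash
python3 plan.py 0.5665 0.065 0.1 105.8 7
```

```text
[[-0.04, 0.0, 1.43, -0.0001, 0.0, -0.0004], [-0.04, 0.0, 1.43, -0.0001, 0.0, -0.0005], [-0.04, 0.0, 1.43, -0.0001, 0.0, -0.0004], [-0.04, 0.0, 1.43, -0.0001, 0.0, -0.0005], [-0.05, 0.0, 1.43, -0.0001, 0.0, -0.0004], [-0.04, 0.01, 1.43, -0.0001, 0.0, -0.0005], [-0.05, 0.0, 1.43, -0.0001, 0.0, -0.0004]]
```

Emit:
send_rows(increments=[[[-0.04,0,1.43,0,0,0],[-0.04,0,1.43,0,0,0],[-0.04,0,1.43,0,0,0],[-0.04,0,1.43,0,0,0],[-0.05,0,1.43,0,0,0],[-0.05,0,1.43,0,0,-0.002],[-0.05,0,1.32,0,0,-0.001],[0,0,0,0,0,0],[0,0,0,0,0,0]]])

```text
t: 3.45
tcp_pos: [0.567, 0.0658, 0.1009]
ee_rot: [-180.0, -0.0, 105.9]
ft_force: [0.7, 0.4, 0.5]
finger_gap: -0.0
finger_force: 0.0
```

```bash
python3 - <<'E'
from h import *
s=bot.state();print(s["t"],s["tcp_pos"],s["ee_rot"],s["ft_force"],s["finger_gap"])
im=read_camera("wrist")[:,:,::-1];cv2.imwrite('pics/raw2.png',im)
cv2.imwrite('pics/w2.png',cv2.resize(im,None,fx=1.42,fy=1.42,interpolation=cv2.INTER_CUBIC))
E
```

```text
3.45 [0.56698055 0.06577256 0.10089511] [-1.79967607e+02 -6.37552962e-03  1.05874540e+02] [0.70882995 0.43070269 0.45230949] -1.4310865985188956e-05
```

View pics/w2.png

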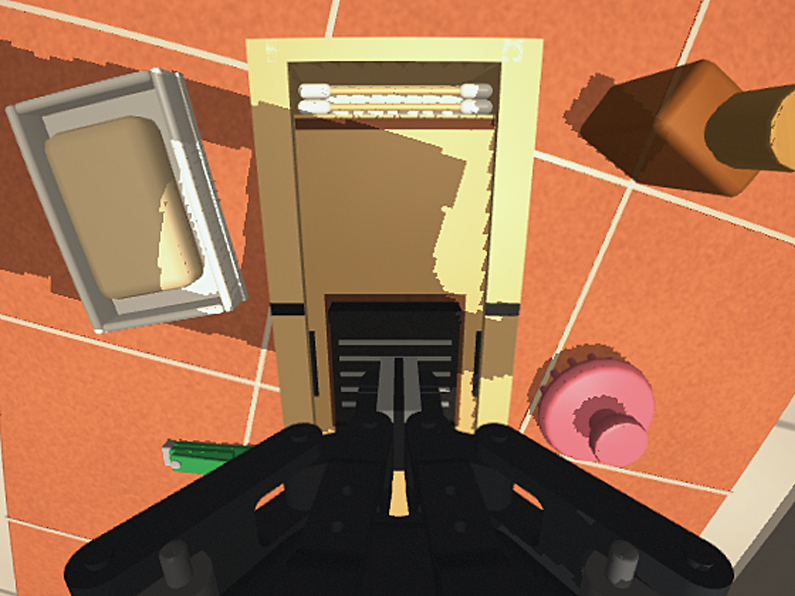

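The fingertip at (398,360) sits centred on the pad, clear of the back rib near row 318, so I press.

Emit:
send_rows(increments=[[[0,0,0.2,0,0,0],[0,0,0.2,0,0,0],[0,0,0.2,0,0,0],[0,0,0.15,0,0,0],[0,0,0,0,0,0],[0,0,0,0,0,0]]])

```text
t: 4.1
tcp_pos: [0.5671, 0.0658, 0.0941]
ee_rot: [180.0, 0.0, 105.9]
ft_force: [-1.4, -0.4, 4.3]
finger_gap: 0.003
finger_force: 2.3
```

Emit:
send_rows(increments=[[[0,0,0.1,0,0,0],[0,0,0.1,0,0,0],[0,0,0,0,0,0],[0,0,0,0,0,0]]])

```text
t: 4.5
tcp_pos: [0.5672, 0.0658, 0.0925]
ee_rot: [180.0, 0.0, 105.9]
ft_force: [-2.6, -0.4, 8.8]
finger_gap: -0.003
finger_force: 4.7
```

Emit:
send_rows(increments=[[[0,0,0.1,0,0,0],[0,0,0.03,0,0,0],[0,0,0,0,0,0],[0,0,0,0,0,0]]])

```text
t: 4.9
tcp_pos: [0.5672, 0.0658, 0.0913]
ee_rot: [180.0, 0.0, 105.9]
ft_force: [-3.1, -1.5, 9.6]
finger_gap: -0.004
finger_force: 5.0
```

Emit:
send_rows(increments=[[[-0.05,0,0,0,0,0],[-0.1,0,0,0,0,0],[-0.15,0,0,0,0,0],[-0.2,0,0,0,0,0],[-0.2,0,0,0,0,0],[-0.2,0,0,0,0,0],[-0.1,0,0,0,0,0],[0,0,0,0,0,0]]])

```text
t: 5.7
tcp_pos: [0.57, 0.056, 0.0913]
ee_rot: [180.0, 0.0, 105.9]
ft_force: [-2.7, -0.4, 9.5]
finger_gap: 0.003
finger_force: 5.0
```

```bash
python3 - <<'E'
from h import *
s=bot.state();print(s["t"],s["tcp_pos"],s["ee_rot"],s["ft_force"],s["finger_gap"])
im=read_camera("wrist")[:,:,::-1];cv2.imwrite('pics/raw3.png',im)
cv2.imwrite('pics/w3.png',cv2.resize(im,None,fx=1.42,fy=1.42,interpolation=cv2.INTER_CUBIC))
E
```

```text
5.7 [0.56999965 0.05598954 0.09128412] [1.79967187e+02 1.26649606e-02 1.05866513e+02] [-2.65038829 -0.4050193   9.47487209] 0.0029489122541217464
```

View pics/w3.png

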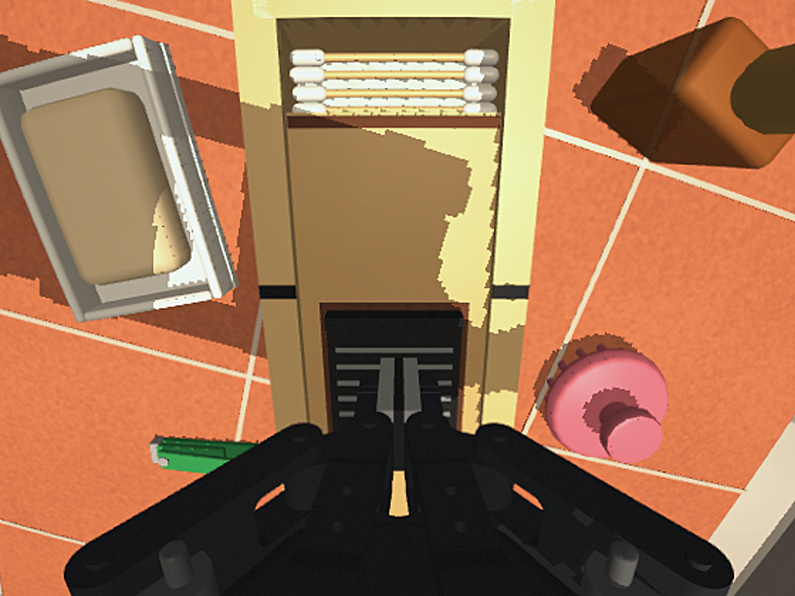

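The lid follows the fingertip: more swabs are uncovered, the dark line is at rows 115–127 and the marks are at (277,292) and (511,292). I compute the remaining travel.

```bash
python3 - <<'E'
from h import *
W=lambda p:(np.array(p,float)+.5)/1.42-.5
r=toplane("wrist",W([(278,292),(511,292)]),.092).mean(0)
d=np.array([np.cos(np.radians(-74.2)),np.sin(np.radians(-74.2)),0])
print('mark',r)
for v in (114,121,127):
    l=toplane("wrist",W([(289,v),(500,v)]),.086).mean(0);print(v,(r-l)@d)
E
```

```text
mark [0.55939872 0.08977038 0.092     ]
114 0.05958920067011006
121 0.05742407497719867
127 0.055554497071266334
```

Emit:
send_rows(increments=[[[-0.1,0,0,0,0,0],[-0.2,0,0,0,0,0],[-0.3,0,0,0,0,0],[-0.3,0,0,0,0,0],[-0.3,0,0,0,0,0],[-0.3,0,0,0,0,0],[-0.3,0,0,0,0,0],[-0.3,0,0,0,0,0],[-0.3,0,0,0,0,0],[-0.3,0,0,0,0,0]]])

```text
t: 6.75
tcp_pos: [0.5773, 0.0301, 0.0913]
ee_rot: [180.0, 0.0, 105.9]
ft_force: [-3.1, -0.2, 9.0]
finger_gap: 0.002
finger_force: 5.0
```

Emit:
send_rows(increments=[[[-0.3,0,0,0,0,0],[-0.3,0,0,0,0,0],[-0.3,0,0,0,0,0],[-0.3,0,0,0,0,0],[-0.3,0,0,0,0,0],[-0.3,0,0,0,0,0],[-0.2,0,0,0,0,0],[-0.1,0,0,0,0,0],[-0.1,0,0,0,0,0],[0,0,0,0,0,0]]])

```text
t: 7.75
tcp_pos: [0.5834, 0.0088, 0.0913]
ee_rot: [180.0, 0.0, 105.9]
ft_force: [-2.8, -0.6, 9.9]
finger_gap: 0.003
finger_force: 5.0
```

```bash
python3 - <<'E'
from h import *
s=bot.state();print(s["t"],s["tcp_pos"],s["ee_rot"],s["ft_force"],s["finger_gap"])
im=read_camera("wrist")[:,:,::-1]
cv2.imwrite('pics/w4.png',cv2.resize(im,None,fx=1.42,fy=1.42,interpolation=cv2.INTER_CUBIC))
E
```

```text
7.75 [0.58344094 0.008773   0.09134626] [1.79963708e+02 1.99167613e-02 1.05867323e+02] [-2.81009073 -0.62935978  9.94761881] 0.0031068799828186037
```

View pics/w4.png

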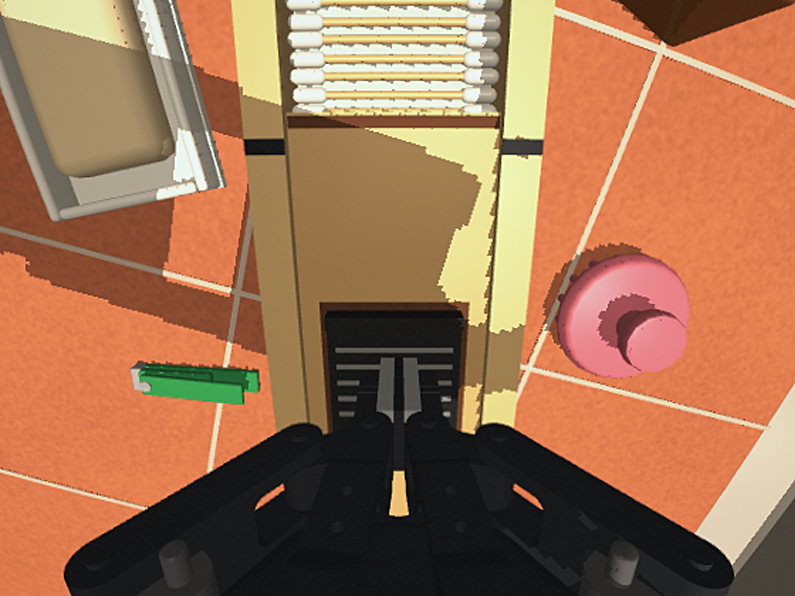

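The marks at (264,147) and (522,147) are now close below the lid edge at row 115, leaving about 10 mm. I finish slowly, watching the force.

Emit:
send_rows(increments=[[[-0.1,0,0,0,0,0],[-0.1,0,0,0,0,0],[-0.1,0,0,0,0,0],[-0.1,0,0,0,0,0],[-0.1,0,0,0,0,0],[-0.1,0,0,0,0,0],[-0.05,0,0,0,0,0],[-0.05,0,0,0,0,0],[0,0,0,0,0,0]]])

```text
t: 8.7
tcp_pos: [0.5853, 0.0021, 0.0913]
ee_rot: [180.0, 0.0, 105.9]
ft_force: [-3.1, 0.0, 10.5]
finger_gap: -0.001
finger_force: 5.0
```

```bash
python3 - <<'E'
from h import *
im=read_camera("wrist")[60:180,140:400,::-1]
cv2.imwrite('pics/w5.png',cv2.resize(im,None,fx=3,fy=3,interpolation=cv2.INTER_CUBIC))
E
```

```text
(no output)
```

View pics/w5.png

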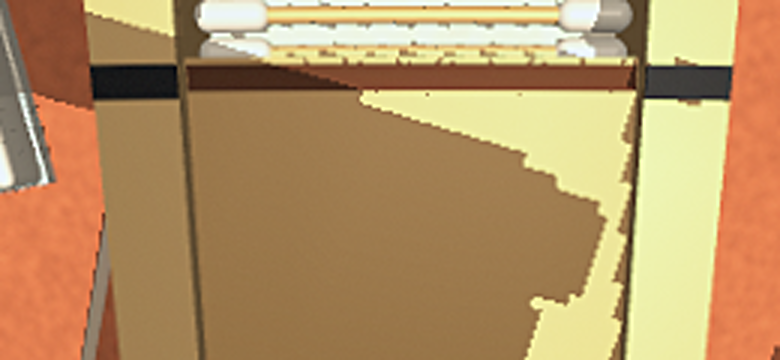

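The marks are centred at row 83 and the lid's back edge is at about row 58, so roughly 3 mm remain.

Emit:
send_rows(increments=[[[-0.05,0,0,0,0,0],[-0.05,0,0,0,0,0],[-0.05,0,0,0,0,0],[-0.05,0,0,0,0,0],[0,0,0,0,0,0]]])

```text
t: 9.25
tcp_pos: [0.5858, 0.0002, 0.0913]
ee_rot: [180.0, 0.0, 105.9]
ft_force: [-3.2, 0.2, 10.4]
finger_gap: -0.001
finger_force: 5.0
```

Emit:
send_rows(increments=[[[-0.05,0,0,0,0,0],[0,0,0,0,0,0]]])

```text
t: 9.45
tcp_pos: [0.586, -0.0002, 0.0913]
ee_rot: [180.0, 0.0, 105.9]
ft_force: [-3.8, -0.4, 9.2]
finger_gap: 0.004
finger_force: 5.0
```

Emit:
send_rows(increments=[[[-0.05,0,0,0,0,0],[0,0,0,0,0,0]]])

```text
t: 9.65
tcp_pos: [0.5861, -0.0007, 0.0913]
ee_rot: [180.0, 0.0, 105.9]
ft_force: [-2.9, -0.0, 10.2]
finger_gap: -0.004
finger_force: 5.0
```

```bash
cat > chk.py <<'E'
from h import *
im=read_camera("wrist").astype(int); print(bot.state()["ft_force"])
for r in range(66,106): print(r,im[r,185],im[r,372],im[r,290],im[r,250])
E
python3 chk.py
```

```text
[-2.88702434 -0.58368799 10.02758099]
66 [226 207 133] [236 239 169] [237 244 225] [239 246 230]
67 [153 120  79] [236 239 168] [239 249 234] [241 250 235]
68 [160 129  84] [237 240 170] [231 242 223] [235 248 233]
69 [162 129  83] [236 239 169] [213 169 109] [200 156  97]
70 [161 129  83] [237 240 170] [238 210 130] [240 210 129]
71 [163 131  85] [237 239 170] [238 241 169] [238 236 161]
72 [164 131  86] [241 245 175] [239 236 160] [240 234 157]
73 [176 142  91] [255 255 188] [228 176 104] [232 181 109]
74 [99 80 55] [136 135  93] [180 154 113] [167 128  81]
75 [22 23 24] [53 49 51] [221 234 216] [197 213 186]
76 [20 22 24] [59 57 57] [243 251 242] [246 255 243]
77 [22 23 24] [63 61 59] [238 247 238] [240 250 237]
78 [23 23 24] [63 60 59] [238 245 221] [240 246 222]
79 [22 23 24] [65 62 59] [243 245 180] [245 244 176]
80 [25 25 26] [65 63 60] [237 234 151] [235 219 138]
81 [22 23 23] [63 62 58] [154 123  80] [155 121  77]
82 [23 22 24] [63 62 58] [121  63  41] [116  63  39]
83 [23 22 22] [63 62 58] [127  73  46] [123  73  46]
84 [21 21 23] [60 60 58] [129  76  48] [123  74  47]
85 [
[... 528 characters left out ...]
85] [238 241 174] [237 234 161] [163 127  83]
95 [163 130  85] [237 241 174] [237 234 161] [161 127  83]
96 [163 129  85] [237 242 173] [237 234 161] [160 126  81]
97 [162 130  85] [238 242 174] [238 234 162] [161 126  80]
98 [163 130  83] [237 241 174] [238 235 162] [161 126  81]
99 [161 129  82] [237 241 173] [240 238 164] [160 125  81]
100 [162 130  84] [237 242 176] [238 237 159] [161 127  81]
101 [162 130  83] [237 242 174] [168 135  87] [160 125  80]
102 [162 130  84] [237 242 175] [157 119  77] [161 126  81]
103 [162 130  84] [238 242 175] [163 127  81] [162 126  81]
104 [163 130  83] [238 242 176] [164 129  83] [160 125  80]
105 [163 131  85] [238 243 176] [164 129  84] [158 124  80]
```

Emit:
send_rows(increments=[[[-0.05,0,0,0,0,0],[0,0,0,0,0,0]]])

```text
t: 9.9
tcp_pos: [0.5863, -0.0012, 0.0913]
ee_rot: [180.0, 0.0, 105.9]
ft_force: [-3.6, -0.2, 9.4]
finger_gap: 0.001
finger_force: 5.0
```

Emit:
send_rows(increments=[[[-0.03,0,0,0,0,0],[0,0,0,0,0,0]]])

```text
t: 10.1
tcp_pos: [0.5863, -0.0015, 0.0913]
ee_rot: [180.0, 0.0, 105.9]
ft_force: [-2.9, -0.6, 9.5]
finger_gap: -0.0
finger_force: 5.0
```

```bash
python3 - <<'E'
from h import *
s=bot.state();print(s["tcp_pos"],s["ft_force"])
im=read_camera("wrist")[:,:,::-1].astype(float)
def edge(col,a,b): # subpixel strongest gradients
    g=np.diff(im[a:b,col-4:col+5].mean((1,2)));return a+.5+np.argmin(g),a+.5+np.argmax(g),g.round(0)
for c in (185,290,250,372): print(c,*edge(c,66,98))
d=np.array([np.cos(np.radians(-74.2)),np.sin(np.radians(-74.2)),0])
f=lambda v,z:toplane("wrist",[(250,v)],z)[0]@d
m=f(80,.092)
print({v:round((m-f(v,.086))*1000,2) for v in range(75,91)})
E
```

```text
[ 0.58632152 -0.00147593  0.09133838] [-2.86793423 -0.64584837  9.52411923]
185 72.5 84.5 [  1. -12. -31. -28.  -2. -46. -61.  -4.   3.  -0.   1.  -1.   1.  -1.
   1.  -3.  -3.  41.  78. -10.  -2.  -0.   0.  -0.   0.   0.  -0.  -0.
  -0.   0.  -1.]
290 80.5 89.5 [-49. -13.  35.  12. -36. -43.  62.  41.  -5.   5. -41. -64.  68.  -8.
 -90. -36.   8.   2.   2.   1.  -0.  -3. -14. 127.  23.  -7.  -1.  -0.
  -0.  -0.   0.]
250 80.5 89.5 [-59.  -8.  33.  14. -31. -39.  21.  65.   7.  -1. -41. -62.  46.   3.
 -71. -44.   9.   2.   2.  -2. -11. -22. -14.  70.  21.  -3.  -1.  -0.
  -0.  -1.   0.]
372 71.5 84.5 [  0.   0.   1.   2. -13. -81. -70.   1.   3.   0.   0.   0.  -0.   0.
   0.  -2.  -3.  40.  74.  28.  23.  -4.  -1.   0.   0.   0.   0.   0.
  -0.   0.   0.]
{75: np.float64(2.65), 76: np.float64(2.21), 77: np.float64(1.78), 78: np.float64(1.35), 79: np.float64(0.91), 80: np.float64(0.47), 81: np.float64(0.04), 82: np.float64(-0.4), 83: np.float64(-0.84), 84: np.float64(-1.28), 85: np.float64(-1.72), 86: np.float64(-2.16), 87: np.float64(-2.6), 88: np.float64(-3.04), 89: np.float64(-3.48), 90: np.float64(-3.93)}
```

Emit:
send_rows(increments=[[[-0.05,0,0,0,0,0],[0,0,0,0,0,0]]])

```text
t: 10.35
tcp_pos: [0.5864, -0.0017, 0.0913]
ee_rot: [180.0, -0.0, 105.9]
ft_force: [-3.6, 0.7, 10.2]
finger_gap: -0.002
finger_force: 5.0
```

```bash
cat > mk.py <<'E'
from h import *
s=bot.state();im=read_camera("wrist").astype(float)
d=np.array([np.cos(np.radians(-74.2)),np.sin(np.radians(-74.2)),0])
def dip(c): # dark centroid of the mark
    p=im[62:100,c-4:c+5].mean((1,2)); p=cv2.GaussianBlur(p.reshape(-1,1),(1,3),0).ravel(); t=np.median(p)*.6; i=np.where(p<t)[0]
    return 62+i.mean(),len(i)
def lidrows(c):
    g=np.diff(im[70:100,c-4:c+5].mean((1,2)));return 70.5+np.argmax(g)
rows=[dip(c) for c in(185,372)]
M=[toplane("wrist",[(c,r[0])],.092)[0] for c,r in zip((185,372),rows)]
print(s["tcp_pos"]@d*1000,s["tcp_pos"].round(4),s["ft_force"].round(2),rows,[lidrows(c) for c in(250,290)],'mark',np.mean(M,0).round(4),np.mean(M,0)@d*1000)
E
python3 mk.py
```

```text
161.3209296024161 [ 0.5864 -0.0017  0.0913] [-3.55  0.68 10.17] [(np.float64(77.5), 12), (np.float64(78.0), 13)] [np.float64(89.5), np.float64(89.5)] mark [0.5599 0.0902 0.092 ] 65.66245165367415
```

Emit:
send_rows(increments=[[[-0.04,0,0,0,0,0],[0,0,0,0,0,0],[0,0,0,0,0,0]]])

```text
t: 10.7
tcp_pos: [0.5864, -0.0018, 0.0912]
ee_rot: [180.0, -0.0, 105.9]
ft_force: [-3.5, 2.6, 10.4]
finger_gap: 0.002
finger_force: 5.0
```

```bash
python3 mk.py
```

```text
161.36681563265245 [ 0.5864 -0.0018  0.0912] [-3.49  2.61 10.4 ] [(np.float64(77.5), 12), (np.float64(77.5), 12)] [np.float64(89.5), np.float64(89.5)] mark [0.5599 0.0902 0.092 ] 65.6088311685122
```

The TCP has stopped moving and the force has risen, with the box marks unmoved, so the lid is at its stop. I lift straight up.

Emit:
send_rows(increments=[[[0,0,-0.1,0,0,0],[0,0,-0.1,0,0,0],[0,0,-0.1,0,0,0],[0,0,-0.1,0,0,0],[0,0,-0.2,0,0,0],[0,0,-0.5,0,0,0],[0,0,-1.0,0,0,0],[0,0,-1.5,0,0,0],[0,0,-2,0,0,0],[0,0,-2,0,0,0]]])

```text
t: 11.75
tcp_pos: [0.5865, -0.0023, 0.1682]
ee_rot: [180.0, 0.0, 105.9]
ft_force: [-0.1, 0.5, 0.4]
finger_gap: -0.001
finger_force: 0.0
```

Emit:
send_rows(increments=[[[0,0,-2,0,0,0],[0,0,-2,0,0,0],[0,0,-1,0,0,0],[0,0,0,0,0,0],[0,0,0,0,0,0],[0,0,0,0,0,0],[0,0,0,0,0,0],[0,0,0,0,0,0]]])

```text
t: 12.55
tcp_pos: [0.586, -0.0022, 0.2156]
ee_rot: [-179.9, -0.0, 105.9]
ft_force: [-1.0, 0.3, 0.6]
finger_gap: -0.0
finger_force: 0.0
```

```bash
python3 - <<'E'
from h import *
s=bot.state();print(s["t"],s["tcp_pos"],s["ft_force"])
save("wrist","w6.png",None,1.42)
E
```

```text
12.55 [ 0.58596897 -0.00222977  0.21561104] [-0.95236976  0.31339292  0.59185535]
```

View pics/w6.png

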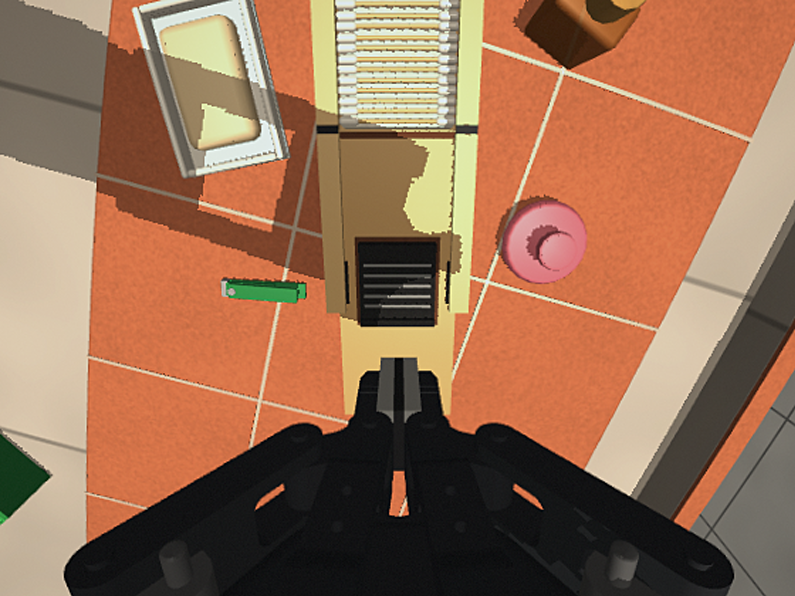

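The lid's back edge (row 130) lies between the stop marks at (327,129) and (466,129). The swabs are uncovered, the pad is up at (398,280), and the arm is clear of everything.

```bash
python3 -c "
from plant import bot
print(bot.close_job())"
```

```text
the job is handed in; nothing more can be done
None
```

The job is handed in: with the pad kept pressed, I pushed the lid out to its stop marks, then let the pad go. The swabs are uncovered, the box and bystanders did not visibly move, and the arm is clear after about 12.6 s.

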